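# Charge a cell from the magazine

## Robot

A 6-joint arm with a two-finger parallel gripper is mounted at the origin on a cart in front of the work surface, level with it; the furniture and walls round the work are solid. World frame = base frame: x ahead of the robot, y to its left, z up, the work surface at z = 0. Lengths are in m, angles in degrees, forces in N, time in s.
With the tool pointing down it reaches from about 0.4 to 0.825 m from the base axis. Payload 7 kg.
Tool frame: the origin (TCP) lies on the centre line of the jaws, within the pads' length; the fingertips stand 22 mm ahead of it and the grasp point (between the pads) lies 3 mm ahead of it; z points along the fingers, y is the line along which they close (so a half turn about z gives the same grasp; the last joint's range is limited). The gripper opens to 88 mm and grips with 3 to 60 N. Pads are 19 mm wide; open, the fingers measure 130 mm over their backs; the gripper's body (78 mm by 193 mm) begins 47 mm behind the grasp point.
Start: joints at [89.215, 20.546, 0.682, 0, -70.136, -16.507], TCP at [0.201, 0.644, 0.227] pointing down, gripper open.
Joint ranges: [-176.03, 176.03], [-82.01, 121.73], [-58.28, 71.71], [-173.87, 95.51], [-174.79, -0.11], [-173.66, 173.66]. Speed limits (degrees/s): [136.94, 136.94, 172.46, 180, 180, 180].

## Interface

Orientations are given as [roll, pitch, yaw] about the fixed x, y, z axes, in that order (R = Rz(yaw) Ry(pitch) Rx(roll)).
In Python, from plant import get_state, cams, r gives the robot as it stands.
- The arm moves only by the tool apply_moves, never from a script. Its argument "targets" is a list of rows, each an object with "dp": the shift along the world's x, y, z in m, a list of three; "yaw": the turn about the world's z in degrees. In form: [{"dp": [x, y, z], "yaw": yaw}, ...]. A call has 1 to 20 rows; each row is the pose to reach, as a shift and turn from the pose commanded when the call began; what a row does not reach only later rows make up. A row lasts 1/12 s, in which the tool goes at most 41.7 mm and 7.16 degrees, less where a joint would pass 70% of its speed; a pose out of reach is approached as far as the arm can. A call with a gripper value outside its range is refused whole. "grip" is the gripper command: -1 is fully open, 1 is shut, values between are in proportion, set as the call begins (left out, the last holds). The fingers move at their own pace and stop on an object; "squeeze" is the grip in N (left out, the last holds). Time passes only in rows, so rows that repeat a pose let the fingers close. It gives the time, the measured TCP pose, the force, the opening and the grip force at its end, in the units of the state.
- get_state(): the state, without advancing time (a new reading comes with each control period).
- cams.capture(name): name is "scene" or "top" or "wrist"; returns a dict with "image" (480x640x3 uint8, red, green, blue), "range_z" (480x640 float32, m along the optical axis (not along the pixel's ray), 0 where there is no reading), "fx", "fy", "cx", "cy" (pixels), "R" (3x3) and "t" (3): a world point X has camera coordinates R X + t; the wrist camera has in their place "T_tool_cam" (4x4, takes a point from camera to tool coordinates, whose origin is the TCP and whose axes are the flange's). Camera axes: x right, y down, z forward; pixel columns grow to the right and rows downward; lengths in m; the calibration is good to about 2 mm. A picture is of the moment at which its call begins: read the wrist's pose just before it.
- r.close_job(): hands the job in; it is judged then, once.
The state is a dict: "time_s": time; "joints": joint angles; "qd": joint speeds; "joint_torque": joint torques, N m; "tcp_pos": TCP position; "eef_rot": TCP orientation; "contact_force": force on the tool from outside, world axes, zero at the start; "moment": the same for the moment, N m; "gripper_width": finger opening in m; "gripper_force": force on a finger pad.
Only numpy, scipy, OpenCV 4.12 (cv2) and the standard library are available. Lean on these libraries where they do the work, as an engineer would, in place of code of your own. Each camera call takes 0.05 s, during which the arm holds its last target. There are 200 camera calls.

## Task

Draw the bottom battery cell straight out of the gravity magazine, so that the other cells drop down and stay in it, and put it down flat on the free bench between the magazine and the cradle and let go. Then take it again by its two ends and lower it, without dropping it, into the charging cradle: flat on the floor between the rails, standing out equally at both ends, with the end that stuck out of the magazine at the brass contacts' end. Leave the other things on the bench where they are.

Things in the scene. Friction and masses are not known exactly. Their poses are not given: they have to be found in the camera images.
- cell_0: bottom battery cell of the stack: flat rigid block with a yellow end band, 34 x 46 x 7.5 mm, about 25 g. Origin at the centre of its underside; z up, own y along its 46 mm length, -y to its front end. At the start its front end sticks out of the mouth, 42 mm before the magazine's origin, and the other cells rest on its rear part
- cell_0_front (a point): the middle of cell_0's front end face, 4 mm above its underside: the end that sticks out of the magazine at the start (own -y end)
- magazine: metal gravity magazine, fixed, 92 x 64 x 45 mm. Origin at the underside below the shaft's middle; -x to its mouth (roughly to the robot). Shaft 49 (x) by 37 mm (y), shelf at z = 18 mm; base plate 6 mm high. The cell is drawn out level along -x; the others, held back by a front bar, then drop 7.5 mm. Magazine and cradle may swap sides; the bench midway between them is free
- magazine_mouth (a point): point on the shelf's tongue (z = 18 mm), 36.5 mm before the magazine's origin: place to pinch the cell across its 34 mm sides. The tongue is 24 mm wide, so fingers can pass beside it, down to the base plate
- magazine_bar (a point): lower end of the front bar, 29 mm up: the bar is 22 mm wide, at x = -27 to -24.5 mm of the magazine; its cross strip at the top (z 41 to 45 mm) is 43 mm wide. Upper cells begin at x = -22 mm, side walls at -18 mm: fingers before the bar touch neither
- cradle: charging cradle, fixed: base plate 100 x 70 x 6 mm, on it a block with a floor (z = 16 mm) between two rails along x, 38 mm apart, flared above z = 24 mm, tops at 31 mm. Floor and rails are 34 mm long, ends open: a cell stands 6 mm out at each end; fingers reach its ends, not its sides. Origin at the underside's centre; -x end (roughly to the robot) has two brass contacts, flush
- cradle_floor (a point): the middle of the cradle's floor, 16 mm above its origin: where the middle of the cell's underside belongs
- cell_1: battery cell like cell_0, number 2 from below in the magazine's shaft; stays there. Origin at the centre of its underside
- cell_2: battery cell like cell_0, number 3 from below in the magazine's shaft; stays there. Origin at the centre of its underside
- meter: multimeter with a dial, 146 x 68 x 41 mm; lies on the bench, not part of the job
- yellow_driver: screwdriver, 169 mm long, handle 22 mm thick; lies on the bench, not part of the job
- spool: solder spool standing on its flange, 54 mm across, 32 mm high; lies on the bench, not part of the job
- tape_roll: roll of masking tape lying flat, 96 mm across, 22 mm high; lies on the bench, not part of the job
- cutters: flush cutters lying flat, 64 x 130 x 12 mm; lies on the bench, not part of the job
- terminals: strip of terminals, 14 x 62 x 25 mm; lies on the bench, not part of the job
Mind the look-alikes: they are no part of the job. Leave any brown look-alike of the cradle alone.

How it is judged (in metres and radians):
On the way, in this order (a step that is already met when the one before it is completed fails the run):
1. the cell lies flat on the bench, away from magazine and cradle, let go (height (world z) of cell_0 between -0.003 and 0.004 m and angle between cell_0's own z axis and vertical below 0.1 rad and horizontal distance between cell_0 and magazine above 0.07 m and horizontal distance between cell_0 and cradle above 0.06 m and linear speed of cell_0 below 0.03 m/s and contact force between the fingers and cell_0 below 0.2 N), for 0.2 s.
2. the cell is taken up again (height (world z) of cell_0 above 0.02 m and contact force between the fingers and cell_0 above 0.5 N), for 0.1 s.
At the end, for the whole second after the job is handed in: cell_0 flat (0.08 rad) on the cradle floor (2 mm), centred within 6 mm along and 4 mm across the rails, front end at the contacts, let go, at rest; the other two cells dropped one thickness, in the shaft (6 mm of its middle, 3 mm in height) (x of cell_0 in the frame of cradle_floor between -0.006 and 0.006 m and y of cell_0 in the frame of cradle_floor between -0.004 and 0.004 m and z of cell_0 in the frame of cradle_floor between -0.002 and 0.002 m and angle between cell_0's own z axis and vertical below 0.08 rad and x of cell_0_front in the frame of cradle below -0.012 m and linear speed of cell_0 below 0.02 m/s and contact force between the fingers and cell_0 below 0.2 N and x of cell_1 in the frame of magazine between -0.006 and 0.006 m and y of cell_1 in the frame of magazine between -0.006 and 0.006 m and x of cell_2 in the frame of magazine between -0.006 and 0.006 m and y of cell_2 in the frame of magazine between -0.006 and 0.006 m and z of cell_1 in the frame of magazine between 0.015 and 0.021 m and z of cell_2 in the frame of magazine between 0.0225 and 0.0285 m); the robot touches nothing.
It fails at once if another cell leaves the magazine's shaft (horizontal distance between any of cell_1, cell_2 and magazine above 0.015 m).
It fails at once if the cell is dropped into the cradle (falls free by more than about 6 mm) (horizontal distance between cell_0 and cradle below 0.05 m and linear speed of cell_0 above 0.35 m/s and contact force between the fingers and cell_0 below 0.05 N).
It fails at once if a bystander is shoved more than 30 mm (distance of any of meter, yellow_driver, spool, tape_roll, cutters, terminals from where it was at the start of the episode above 0.03 m).
It also fails if it takes over 54 s, if anything falls off the work surface, if the arm or the gripper's body presses on something with over 40 N, if the wrist force passes 120 N, or if a joint passes its speed limit or range.

## Working session

There is one attempt and no reset: what is moved stays moved. The work goes in short steps, Python scripts to look and compute and a tool call to move; the robot and the scene stay as the last step left them, time stands still between calls to the robot, and variables do not carry over. Pictures are saved under pics/ and viewed, at most 10 in all, crops included, and the job is handed in when it is done.

Besides the shell and the picture viewer there is one more tool, called after "Emit:" as name([rows], argument=value, ...), one row to a line, values as JSON. apply_moves: Moves the arm, as the interface text tells. Its arguments: {"type":"object","properties":{"targets":{"type":"array","items":{"type":"object","properties":{"dp":{"type":"array","items":{"type":"number"}},"yaw":{"type":"number"}}}},"grip":{"type":"number"},"squeeze":{"type":"number"}},"required":["targets"]}

```bash
mkdir -p pics; ls
cat > h.py <<'E'
import numpy as np, cv2
from plant import get_state, cams, r
from scipy.spatial.transform import Rotation as Ro
def cap(n):
    s=get_state(); c=cams.capture(n)
    if n=="wrist":
        T=np.eye(4);T[:3,:3]=Ro.from_euler('xyz',s['eef_rot'],degrees=True).as_matrix();T[:3,3]=s['tcp_pos']
        W=T@np.array(c['T_tool_cam']); c['Rw']=W[:3,:3]; c['o']=W[:3,3]
    else:
        R=np.array(c['R']); c['Rw']=R.T; c['o']=-R.T@np.array(c['t'])
    return c
def pts(c):
    z=c['range_z']; v,u=np.mgrid[:480,:640]
    P=np.stack([(u-c['cx'])/c['fx']*z,(v-c['cy'])/c['fy']*z,z],-1)
    P=P@c['Rw'].T+c['o']; P[z==0]=np.nan
    return P
def ray(c,u,v,h):
    d=c['Rw']@np.array([(u-c['cx'])/c['fx'],(v-c['cy'])/c['fy'],1]); return c['o']+d*(h-c['o'][2])/d[2]
def save(c,n): cv2.imwrite('pics/'+n+'.png',c['image'][...,::-1])
E
python3 - <<'E'
from h import *
print(get_state())
for n in("scene","top"):
    c=cap(n); save(c,n); print(n,c['o'],c['fx'])
E
```

```text
pics
{'time_s': 0.0, 'joints': array([ 8.92136938e+01,  2.05926388e+01,  6.34032197e-01, -2.09143985e-02,
       -7.01357423e+01, -1.65063991e+01]), 'qd': array([ 0.01459256,  0.00823372,  0.09711811,  0.08233054,  0.05547263,
       -0.0228291 ]), 'joint_torque': array([ 8.45148634e-05, -5.82722747e+01,  2.93042600e+01,  6.99670047e+00,
        6.81356833e-03, -1.50049505e-04]), 'tcp_pos': array([0.20052706, 0.64401405, 0.22570857]), 'eef_rot': array([ 1.79903953e+02, -7.95885801e-03, -1.72998214e+01]), 'contact_force': array([-0.14318784, -0.20040642, -0.82333728]), 'moment': array([ 0.04667902, -0.04304361, -0.02779084]), 'gripper_force': 0.0, 'gripper_width': 0.08725054597865015}
scene [ 0.03081891 -0.69106384  0.75063957] 466.8519910479158
top [ 0.37703196 -0.07198473  0.97799355] 436.4368806329389
```

View pics/scene.png

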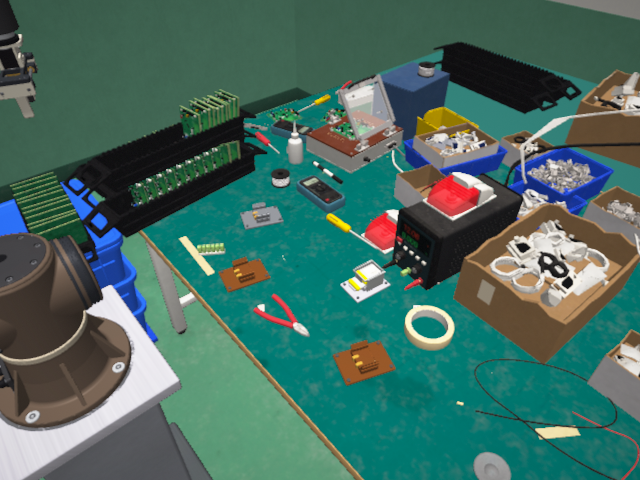

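View pics/top.png

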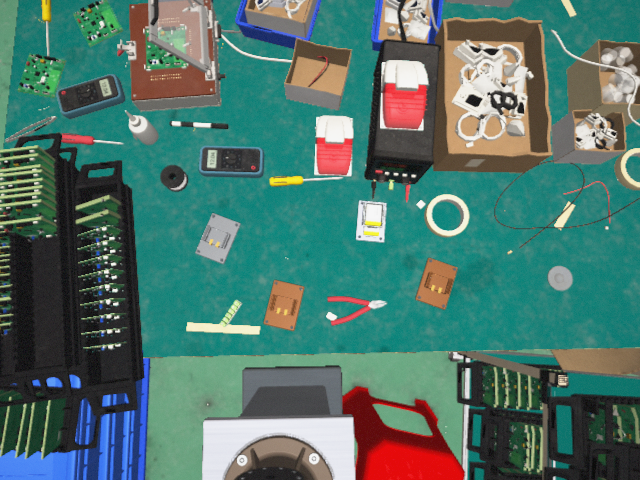

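The magazine is at top (371,221), white with yellow bands. There are three cradle-like things: grey at (217,238), brown at (284,305) and brown at (437,283). The grey one is the cradle, since the brown ones are declared look-alikes. I'll get rough positions and check both from close by with the wrist camera.

Run:
```python
from h import *
c=cap("top"); P=pts(c)
for n,u,v,h in(("mag",371,221,.03),("cradle",217,238,.01),("spool",173,177,.03),("tapeN",447,215,.02),("meter",230,161,.04),("driverTip",300,181,0.01),("cut",350,305,0),("brown",284,305,0)): print(n,ray(c,u,v,h).round(3),P[v,u].round(3))
im=c['image']; big=[cv2.resize(im[b:b+75,a:a+100],(400,300),interpolation=cv2.INTER_CUBIC) for a,b in((320,185),(165,200))]
w=cap("wrist"); print(w['o'],w['Rw'].round(3),w['fx'],w['cx'],w['cy'])
save({'image':np.vstack([np.hstack(big),np.hstack([cv2.resize(w['image'],(400,300)),0*big[0]])])},'crops')
```

```text
mag [ 0.566 -0.208  0.03 ] [ 0.565 -0.207  0.038]
cradle [0.537 0.136 0.01 ] [0.536 0.135 0.016]
spool [0.674 0.233 0.03 ] [0.681 0.24  0.006]
tapeN [ 0.58  -0.382  0.02 ] [ 0.583 -0.387  0.002]
meter [0.706 0.104 0.04 ] [0.707 0.104 0.038]
driverTip [ 0.667 -0.052  0.01 ] [ 0.664 -0.052  0.02 ]
cut [ 0.383 -0.159  0.   ] [ 0.383 -0.159 -0.   ]
brown [ 0.386 -0.013  0.   ] [ 0.386 -0.013  0.014]
[0.28128552 0.61976384 0.38453971] [[-0.298 -0.909 -0.292]
 [-0.955  0.284  0.091]
 [ 0.     0.306 -0.952]] 424.59367096586783 319.90535908539846 242.68492714849666
```

View pics/crops.png

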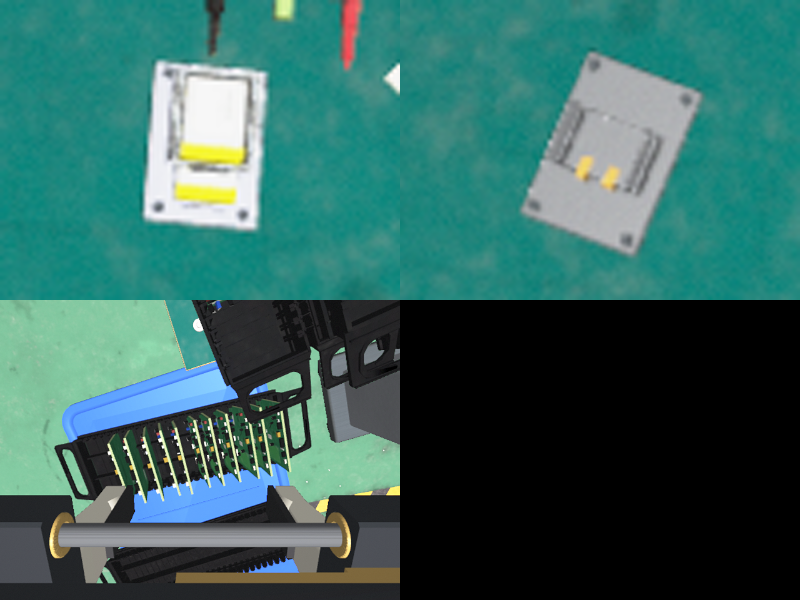

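The crop confirms the magazine (white frame, bands at its mouth, nearest the robot) and the grey cradle with its brass contacts towards the robot. Before moving I'll check obstacle heights along the path.

Run:
```python
from h import *
P=np.vstack([pts(cap("top")).reshape(-1,3),pts(cap("scene")).reshape(-1,3)]); P=P[~np.isnan(P[:,0])]
for x in np.arange(.1,.85,.1):
    print(round(x,1),[ (lambda q: round(float(q.max()),2) if len(q) else None)(P[(abs(P[:,0]-x-.05)<.05)&(abs(P[:,1]-y-.05)<.05),2]) for y in np.arange(-.5,.8,.1)])
```

```text
0.1 [-0.74, -0.74, -0.74, 0.01, 0.26, 0.26, 0.01, 0.05, 0.05, 0.04, 0.42, 0.41, -0.04]
0.2 [0.01, 0.0, 0.0, 0.01, 0.01, 0.01, 0.01, 0.07, 0.13, 0.13, 0.47, 0.48, 0.33]
0.3 [0.01, 0.01, 0.01, 0.02, 0.03, 0.03, 0.03, 0.11, 0.13, 0.14, 0.13, 0.01, -0.74]
0.4 [0.01, 0.04, 0.01, 0.01, 0.02, 0.03, 0.01, 0.04, 0.13, 0.14, 0.14, 0.07, -0.74]
0.5 [0.03, 0.03, 0.05, 0.05, 0.01, 0.01, 0.03, 0.01, 0.12, 0.19, 0.18, 0.07, -0.75]
0.6 [0.13, 0.16, 0.16, 0.16, 0.04, 0.04, 0.04, 0.04, 0.12, 0.19, 0.18, None, None]
0.7 [0.13, 0.2, 0.22, 0.06, 0.05, 0.04, 0.04, 0.13, 0.14, 0.13, 0.12, 0.01, None]
0.8 [0.14, 0.2, 0.21, 0.08, 0.07, 0.01, 0.19, 0.22, 0.07, 0.04, 0.03, 0.01, None]
```

Emit:
apply_moves([
  {"dp": [0.02,-0.02,0.03],"yaw": 0},
  {"dp": [0.15,-0.24,0.05],"yaw": 0},
  {"dp": [0.15,-0.24,0.05],"yaw": 0},
  {"dp": [0.15,-0.24,0.05],"yaw": 0},
  {"dp": [0.15,-0.24,0.05],"yaw": 0},
  {"dp": [0.15,-0.24,0.05],"yaw": 0},
  {"dp": [0.15,-0.24,0.05],"yaw": 0},
  {"dp": [0.15,-0.24,0.05],"yaw": 0},
  {"dp": [0.29,-0.5,-0.02],"yaw": -7},
  {"dp": [0.29,-0.5,-0.02],"yaw": -7},
  {"dp": [0.29,-0.5,-0.02],"yaw": -7},
  {"dp": [0.29,-0.5,-0.02],"yaw": -7},
  {"dp": [0.29,-0.5,-0.02],"yaw": -7},
  {"dp": [0.29,-0.5,-0.02],"yaw": -7},
  {"dp": [0.29,-0.5,-0.02],"yaw": -7},
  {"dp": [0.29,-0.5,-0.02],"yaw": -7},
  {"dp": [0.29,-0.5,-0.02],"yaw": -7},
  {"dp": [0.29,-0.5,-0.02],"yaw": -7},
], grip=-1)

```text
time_s: 1.8
tcp_pos: [0.4908, 0.1437, 0.2065]
eef_rot: [180.0, 0.0, -24.4]
contact_force: [0.8, 1.1, 0.6]
gripper_width: 0.0877
gripper_force: 0.0
```

Run:
```python
from h import *
s=get_state(); print(s['tcp_pos'],s['eef_rot'],s['joints'].round(1))
c=cap("wrist"); save(c,'wc'); np.save('wc.npy',c,allow_pickle=True)
```

```text
[0.49084074 0.14369808 0.20650461] [ 1.79978126e+02  1.25841776e-02 -2.44238196e+01] [ 38.3   6.  -21.4  -0.  -62.7  27.2]
```

View pics/wc.png

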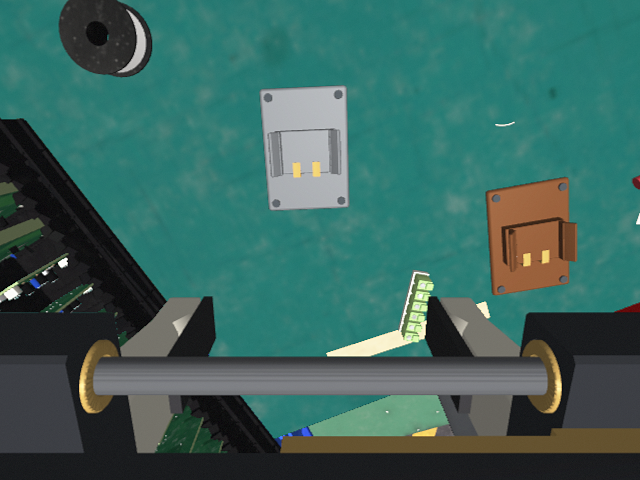

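The wrist view shows the grey cradle at (306,150), with contacts at (297,170) and (316,170) towards the bottom, on the robot's side. I'll measure its plate on the z = 6 mm plane.

```bash
cat >> h.py <<'E'
def plate(c,box,f,h=.006):
    u0,v0,u1,v1=box; im=c['image'][v0:v1,u0:u1]; m=f(cv2.cvtColor(im,cv2.COLOR_RGB2HSV)).astype(np.uint8)
    m=cv2.morphologyEx(m,cv2.MORPH_CLOSE,np.ones((9,9)))
    k=max(cv2.findContours(m,0,2)[0],key=cv2.contourArea).reshape(-1,2)+[u0,v0]
    W=np.array([ray(c,u,v,h)[:2] for u,v in k])
    b=cv2.minAreaRect((W*1000).astype(np.float32)); return b,cv2.boxPoints(b).round(1),k
E
python3 - <<'E'
from h import *
c=np.load('wc.npy',allow_pickle=True).item()
b,p,k=plate(c,(235,65,375,225),lambda h:h[...,1]<70); print(b,p.tolist())
P=pts(c); q=P[140:160,285:325]; print('floor z',np.nanmedian(q[...,2]), 'bench',np.nanmedian(P[100:200,200:250,2]),'plate',np.nanmedian(P[190:200,285:325,2]))
# rails: top pixels
m=(P[...,2]>.027)&(P[...,2]<.036); m[:65]=0;m[225:]=0;m[:,:235]=0;m[:,375:]=0
n,l,s,ce=cv2.connectedComponentsWithStats(m.astype(np.uint8))
for i in range(1,n):
    if s[i,4]>15: print(s[i],P[l==i].mean(0).round(4))
# contacts
hs=cv2.cvtColor(c['image'],cv2.COLOR_RGB2HSV); m=((hs[...,0]>15)&(hs[...,0]<32)&(hs[...,1]>120)); m[:65]=0;m[225:]=0;m[:,:235]=0;m[:,375:]=0
v,u=np.nonzero(m); print('brass',ray(c,u.mean(),v.mean(),.016).round(4))
E
```

```text
((541.1749877929688, 134.80886840820312), (69.60562896728516, 99.38230895996094), 67.9813232421875) [[482.1000061035156, 121.19999694824219], [574.2000122070312, 83.9000015258789], [600.2999877929688, 148.39999389648438], [508.20001220703125, 185.6999969482422]]
floor z 0.01648334983462027 bench 0.0005522951619192085 plate 0.006529497336586254
[331 130  10  44 312] [0.5322 0.1119 0.0298]
[268 132  12  45 333] [0.5509 0.1579 0.0297]
brass [0.528  0.1403 0.016 ]
```

Emit:
apply_moves([
  {"dp": [0.0,-0.335,0],"yaw": 20},
  {"dp": [0.0,-0.335,0],"yaw": 20},
  {"dp": [0.0,-0.335,0],"yaw": 20},
  {"dp": [0.0,-0.335,0],"yaw": 20},
  {"dp": [0.0,-0.335,0],"yaw": 20},
  {"dp": [0.0,-0.335,0],"yaw": 20},
  {"dp": [0.0,-0.335,0],"yaw": 20},
  {"dp": [0.0,-0.335,0],"yaw": 20},
  {"dp": [0.0,-0.335,0],"yaw": 20},
  {"dp": [0.0,-0.335,0],"yaw": 20},
  {"dp": [0.0,-0.335,0],"yaw": 20},
  {"dp": [0.0,-0.335,0],"yaw": 20},
])

```text
time_s: 2.85
tcp_pos: [0.491, -0.1893, 0.2069]
eef_rot: [-180.0, -0.0, -4.2]
contact_force: [-0.2, 0.6, -1.1]
gripper_width: 0.0878
gripper_force: 0.0
```

Run:
```python
from h import *
s=get_state(); print(s['tcp_pos'],s['eef_rot'],s['joints'].round(1))
c=cap("wrist"); save(c,'wm'); np.save('wm.npy',c,allow_pickle=True)
```

```text
[ 0.49101851 -0.18926338  0.20690615] [-1.79986795e+02 -2.92414327e-02 -4.22055131e+00] [  0.3   7.3 -19.7  -0.  -63.   85.5]
```

View pics/wm.png

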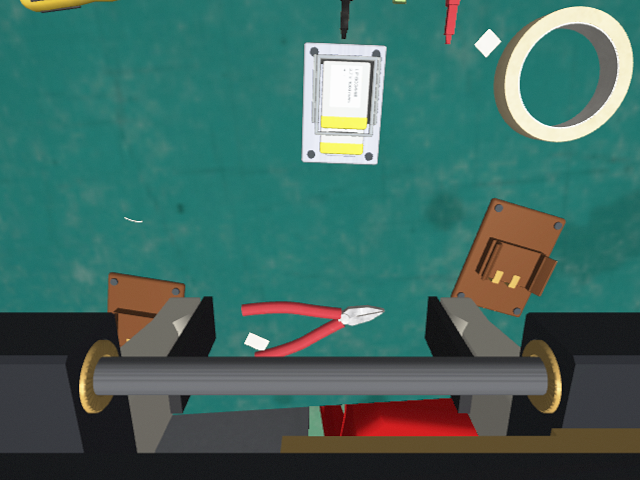

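The magazine is at (345,103), with the sticking-out cell's band at (342,147) and an upper cell's band at (344,122). The mouth faces the robot.

Run:
```python
from h import *
c=np.load('wm.npy',allow_pickle=True).item()
# plate incl. walls: use only plate pixels by depth
P=pts(c); z=P[...,2]; m=(z>.003)&(z<.010); m[:35]=0;m[170:]=0;m[:,:295]=0;m[:,392:]=0
Q=P[m][:,:2]*1000
b=cv2.minAreaRect(Q.astype(np.float32)); print(b, cv2.boxPoints(b).round(1).tolist())
b,p,k=plate(c,(295,32,395,172),lambda h:(h[...,0]>95)&(h[...,1]<60)|(h[...,1]<25)); print(b,p.tolist())
hs=cv2.cvtColor(c['image'],cv2.COLOR_RGB2HSV); m=((hs[...,0]>22)&(hs[...,0]<35)&(hs[...,1]>150)); m[:100]=0;m[165:]=0;m[:,:300]=0;m[:,385:]=0
n,l,s,ce=cv2.connectedComponentsWithStats(m.astype(np.uint8))
for i in range(1,n):
    if s[i,4]>50:
        zz=np.nanmedian(z[l==i]); v,u=np.nonzero(l==i); W=np.array([ray(c,a,b_,zz)[:2] for a,b_ in zip(u,v)])*1000
        bb=cv2.minAreaRect(W.astype(np.float32)); print(s[i],zz,bb,cv2.boxPoints(bb).round(1).tolist())
m=(z>.041)&(z<.05); m[:35]=0;m[170:]=0;m[:,:295]=0;m[:,392:]=0
bb=cv2.minAreaRect((P[m][:,:2]*1000).astype(np.float32)); print('top',bb)
```

```text
((577.5165405273438, -212.62551879882812), (64.98439025878906, 98.10667419433594), 84.37442016601562) [[525.5, -240.1999969482422], [623.0999755859375, -249.8000030517578], [629.5, -185.10000610351562], [531.9000244140625, -175.5]]
((578.7501831054688, -213.0404510498047), (63.752899169921875, 99.3427505493164), 83.54505920410156) [[525.7999877929688, -239.10000610351562], [624.5, -250.3000030517578], [631.7000122070312, -187.0], [533.0, -175.8000030517578]]
[321 117  46  12 107] 0.040640699244280626 ((562.6565551757812, -211.36509704589844), (33.2933464050293, 7.496840476989746), 84.365234375) [[557.2999877929688, -227.60000610351562], [564.7999877929688, -228.3000030517578], [568.0, -195.1999969482422], [560.5999755859375, -194.39999389648438]]
[320 143  43  11  86] 0.025874609797589765 ((540.7427978515625, -208.30319213867188), (33.55874252319336, 6.78717565536499), 74.95487213134766) [[533.0999755859375, -223.60000610351562], [539.7000122070312, -225.39999389648438], [548.4000244140625, -193.0], [541.7999877929688, -191.1999969482422]]
top ((581.0482177734375, -213.1310272216797), (47.503814697265625, 54.447303771972656), 83.68619537353516)
```

Emit:
apply_moves([
  {"dp": [0.0,-0.018,-0.03],"yaw": -1.5},
  {"dp": [0.02,-0.018,-0.06],"yaw": -1.5},
  {"dp": [0.04,-0.018,-0.09],"yaw": -1.5},
  {"dp": [0.052,-0.018,-0.12],"yaw": -1.5},
  {"dp": [0.052,-0.018,-0.137],"yaw": -1.5},
  {"dp": [0.052,-0.018,-0.137],"yaw": -1.5},
  {"dp": [0.052,-0.018,-0.137],"yaw": -1.5},
], grip=-0.27)

```text
time_s: 3.48
tcp_pos: [0.5424, -0.2073, 0.0692]
eef_rot: [180.0, 0.1, -5.7]
contact_force: [-0.8, 0.2, -0.1]
gripper_width: 0.0564
gripper_force: 0.0
```

Run:
```python
from h import *
s=get_state(); print(s['tcp_pos'],s['eef_rot'],s['gripper_width'])
c=cap("wrist"); save(c,'wm2'); np.save('wm2.npy',c,allow_pickle=True)
P=pts(c); z=P[...,2]
hs=cv2.cvtColor(c['image'],cv2.COLOR_RGB2HSV); m=((hs[...,0]>22)&(hs[...,0]<35)&(hs[...,1]>150)); 
n,l,st,ce=cv2.connectedComponentsWithStats(m.astype(np.uint8))
for i in range(1,n):
    if st[i,4]>100:
        zz=np.nanmedian(z[l==i]); v,u=np.nonzero(l==i); W=np.array([ray(c,a,b_,zz)[:2] for a,b_ in zip(u,v)])*1000
        bb=cv2.minAreaRect(W.astype(np.float32)); print(st[i],zz,bb)
```

```text
[ 0.54241019 -0.20725242  0.06920443] [ 1.79983706e+02  1.29014472e-01 -5.67055503e+00] 0.05635336302888962
[290 241  61  17 425] 0.04122353529186412 ((563.4038696289062, -208.7786865234375), (27.709335327148438, 7.601970672607422), 82.25892639160156)
[292 272  66  12 309] 0.026243167078277674 ((543.1470947265625, -209.18423461914062), (33.33201599121094, 6.080607891082764), 84.30075073242188)
```

View pics/wm2.png

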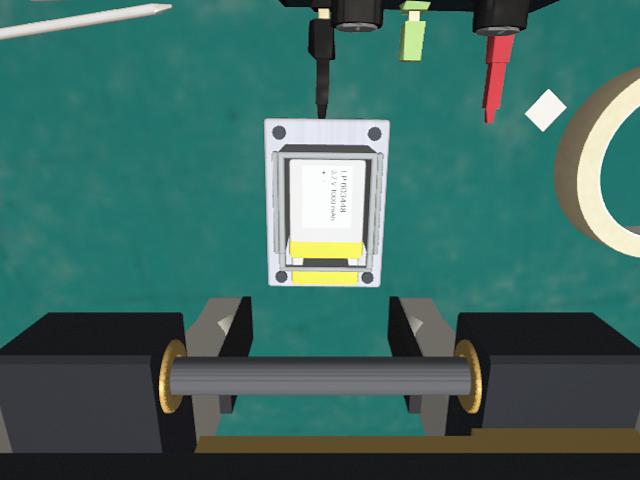

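Lower band at (325,278); the fingers straddle it symmetrically. I'll descend until the tips are 1 mm above the cell's underside level.

Emit:
apply_moves([
  {"dp": [0.001,-0.001,-0.01],"yaw": 0},
  {"dp": [0.001,-0.001,-0.02],"yaw": 0},
  {"dp": [0.001,-0.001,-0.029],"yaw": 0},
  {"dp": [0.001,-0.001,-0.029],"yaw": 0},
  {"dp": [0.001,-0.001,-0.029],"yaw": 0},
  {"dp": [0.001,-0.001,-0.029],"yaw": 0},
])

```text
time_s: 4.03
tcp_pos: [0.5437, -0.2097, 0.0408]
eef_rot: [180.0, -0.0, -5.8]
contact_force: [0.3, -0.7, -0.1]
gripper_width: 0.0556
gripper_force: 0.0
```

Emit:
apply_moves([
  {"dp": [0,0,0],"yaw": 0},
  {"dp": [0,0,0],"yaw": 0},
  {"dp": [0,0,0],"yaw": 0},
  {"dp": [0,0,0],"yaw": 0},
  {"dp": [0,0,0],"yaw": 0},
  {"dp": [0,0,0],"yaw": 0},
], grip=1, squeeze=12)

```text
time_s: 4.53
tcp_pos: [0.5421, -0.2097, 0.0404]
eef_rot: [180.0, 0.1, -5.8]
contact_force: [-5.0, -2.2, 1.9]
gripper_width: 0.021
gripper_force: 2.5
```

Run:
```python
from h import *
s=get_state(); print(s['tcp_pos'],s['eef_rot'],s['gripper_width'],s['gripper_force'],s['contact_force'])
c=cap("wrist"); d=cap("scene"); np.save('w3.npy',c,allow_pickle=True)
a=cv2.resize(c['image'][180:420,170:490],(400,300)); b=cv2.resize(d['image'][240:315,320:420],(400,300),interpolation=cv2.INTER_CUBIC)
save({'image':np.hstack([a,b])},'w3')
```

```text
[ 0.54212254 -0.20969293  0.04037113] [ 1.79990660e+02  1.49884250e-01 -5.81988751e+00] 0.02100839162148715 2.54181663505733 [-5.03909222 -2.18022596  1.94547809]
```

View pics/w3.png

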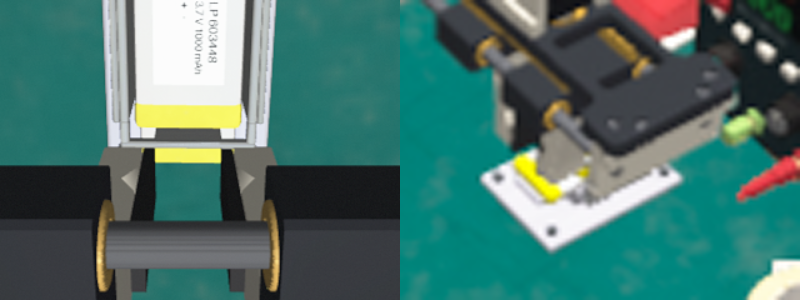

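Run:
```python
from h import *
d=cap("scene"); P=pts(d); hs=cv2.cvtColor(d['image'],cv2.COLOR_RGB2HSV)
m=((hs[...,0]>22)&(hs[...,0]<35)&(hs[...,1]>150)); m[:260]=0; m[310:]=0; m[:,:340]=0; m[:,:]&=True; m[:,400:]=0
n,l,st,ce=cv2.connectedComponentsWithStats(m.astype(np.uint8))
for i in range(1,n): print(st[i],P[l==i].min(0).round(4),P[l==i].max(0).round(4))
for v in range(262,300,2): print(v,[(tuple((P[v,u]*1000).round().astype(int)) if np.isfinite(P[v,u,0]) else None) for u in range(344,372,3)])
c=np.load('w3.npy',allow_pickle=True).item(); P=pts(c); print('wrist')
for v in range(285,420,10): print(v,[(tuple((P[v,u]*1000).round().astype(int)) if np.isfinite(P[v,u,0]) else None) for u in (260,275,285,292,298,305,320,340,350,360,370)])
```

```text
[349 279  11  12  52] [ 0.5285 -0.2276  0.0186] [ 0.5451 -0.1959  0.0426]
[366 278   1   1   1] [ 0.5602 -0.2271  0.0396] [ 0.5602 -0.2271  0.0396]
[364 282   3   2   5] [ 0.5555 -0.2295  0.0244] [ 0.5598 -0.2264  0.0321]
262 [(np.int64(503), np.int64(-216), np.int64(114)), (np.int64(501), np.int64(-226), np.int64(123)), (np.int64(501), np.int64(-234), np.int64(128)), (np.int64(504), np.int64(-240), np.int64(131)), (np.int64(509), np.int64(-243), np.int64(129)), (np.int64(515), np.int64(-245), np.int64(127)), (np.int64(512), np.int64(-255), np.int64(137)), (np.int64(511), np.int64(-264), np.int64(143)), (np.int64(512), np.int64(-270), np.int64(148)), (np.int64(517), np.int64(-273), np.int64(147))]
264 [(np.int64(503), np.int64(-217), np.int64(109)), (np.int64(501), np.int64(-226), np.int64(117)), (np.int64(499), np.int64(-236), np.int64(126)), (np.int64(503), np.int64(-241), np.int64(127)), (np.int64(505), np.int64(-247), np.int64(129)), (np.int64(513), np.int64(-247), np.int64(125)), (np.int64(521), np.int64(-248), np.int64(121)), (np.int64(510), np.int64(-265), np.int64(140)), (np.
[... 14772 characters left out ...]
 (np.int64(466), np.int64(-213), np.int64(0)), (np.int64(465), np.int64(-218), np.int64(0)), (np.int64(536), np.int64(-221), np.int64(87)), (np.int64(544), np.int64(-224), np.int64(97))]
415 [(np.int64(557), np.int64(-196), np.int64(114)), (np.int64(464), np.int64(-176), np.int64(1)), (np.int64(463), np.int64(-181), np.int64(1)), (np.int64(463), np.int64(-185), np.int64(1)), (np.int64(463), np.int64(-189), np.int64(1)), (np.int64(462), np.int64(-192), np.int64(1)), (np.int64(461), np.int64(-201), np.int64(0)), (np.int64(459), np.int64(-212), np.int64(0)), (np.int64(459), np.int64(-218), np.int64(0)), (np.int64(459), np.int64(-223), np.int64(1)), (np.int64(542), np.int64(-224), np.int64(99))]
```

Run:
```python
from h import *
for f,cols in(('wc',(190,200,211)),('wm',(190,200,211)),('wm2',(225,240,250)),('w3',(262,280,290))):
    c=np.load(f+'.npy',allow_pickle=True).item(); T=np.array(c['T_tool_cam']); z=c['range_z']
    v,u=np.mgrid[:480,:640]; Q=np.stack([(u-c['cx'])/c['fx']*z,(v-c['cy'])/c['fy']*z,z],-1)@T[:3,:3].T+T[:3,3]
    print(f,[(v,u,(Q[v,u]*1000).round().astype(int).tolist()) for v in (298,300,303,310) for u in cols])
```

```text
wc [(298, 190, [12, -52, -6]), (298, 200, [-87, -113, 204]), (298, 211, [10, -45, -1]), (300, 190, [12, -52, -7]), (300, 200, [-90, -114, 206]), (300, 211, [9, -45, -1]), (303, 190, [12, -51, -11]), (303, 200, [10, -48, -6]), (303, 211, [8, -45, -2]), (310, 190, [12, -49, -16]), (310, 200, [11, -46, -13]), (310, 211, [6, -45, -4])]
wm [(298, 190, [12, -52, -5]), (298, 200, [-87, -114, 207]), (298, 211, [11, -44, -2]), (300, 190, [13, -51, -9]), (300, 200, [-89, -114, 206]), (300, 211, [10, -44, -2]), (303, 190, [13, -50, -11]), (303, 200, [11, -48, -7]), (303, 211, [9, -45, -2]), (310, 190, [12, -49, -15]), (310, 200, [11, -46, -13]), (310, 211, [6, -44, -4])]
wm2 [(298, 225, [12, -38, -5]), (298, 240, [-23, -48, 69]), (298, 250, [10, -29, -1]), (300, 225, [12, -38, -7]), (300, 240, [-24, -47, 68]), (300, 250, [10, -29, -2]), (303, 225, [12, -37, -9]), (303, 240, [11, -32, -7]), (303, 250, [9, -29, -3]), (310, 225, [12, -36, -15]), (310, 240, [11, -31, -13]), (310, 250, [6, -29, -3])]
w3 [(298, 262, [13, -23, -6]), (298, 280, [12, -16, -5]), (298, 290, [11, -13, -3]), (300, 262, [12, -23, -7]), (300, 280, [12, -16, -7]), (300, 290, [11, -12, -4]), (303, 262, [13, -23, -11]), (303, 280, [13, -16, -12]), (303, 290, [10, -12, -6]), (310, 262, [12, -22, -16]), (310, 280, [13, -15, -17]), (310, 290, [12, -12, -14])]
```

The depth from both cameras puts the visible fingertips about level with the TCP, not 22 mm ahead of it. So the fingers closed on the bar above the cell, at 21 mm. I'll take tip ≈ TCP from here: open, back off 4 mm, then descend to the cell's level.

Emit:
apply_moves([
  {"dp": [0,0,0],"yaw": 0},
  {"dp": [0,0,0],"yaw": 0},
  {"dp": [0,0,0],"yaw": 0},
  {"dp": [0,0,0],"yaw": 0},
  {"dp": [-0.004,0,0],"yaw": 0},
  {"dp": [-0.004,0,0],"yaw": 0},
  {"dp": [-0.004,0,0],"yaw": 0},
], grip=-0.2)

```text
time_s: 5.27
tcp_pos: [0.5403, -0.2096, 0.041]
eef_rot: [180.0, -0.1, -5.8]
contact_force: [0.7, 0.5, 0.1]
gripper_width: 0.0496
gripper_force: 0.0
```

Emit:
apply_moves([
  {"dp": [0,0,-0.005],"yaw": 0},
  {"dp": [0,0,-0.01],"yaw": 0},
  {"dp": [0,0,-0.015],"yaw": 0},
  {"dp": [0,0,-0.021],"yaw": 0},
  {"dp": [0,0,-0.021],"yaw": 0},
  {"dp": [0,0,-0.021],"yaw": 0},
])

```text
time_s: 5.77
tcp_pos: [0.5392, -0.2095, 0.0189]
eef_rot: [180.0, 0.1, -5.8]
contact_force: [-0.4, -0.2, -0.1]
gripper_width: 0.0523
gripper_force: 0.0
```

Run:
```python
from h import *
s=get_state(); print(s['tcp_pos'],s['gripper_width'],s['contact_force'])
c=cap("wrist"); d=cap("scene")
a=cv2.resize(c['image'][180:420,170:490],(400,300)); b=cv2.resize(d['image'][240:315,320:420],(400,300),interpolation=cv2.INTER_CUBIC)
save({'image':np.hstack([a,b])},'w4')
```

```text
[ 0.53923677 -0.20953521  0.01892357] 0.052261697829397824 [-0.42914807 -0.20409296 -0.08161606]
```

View pics/w4.png

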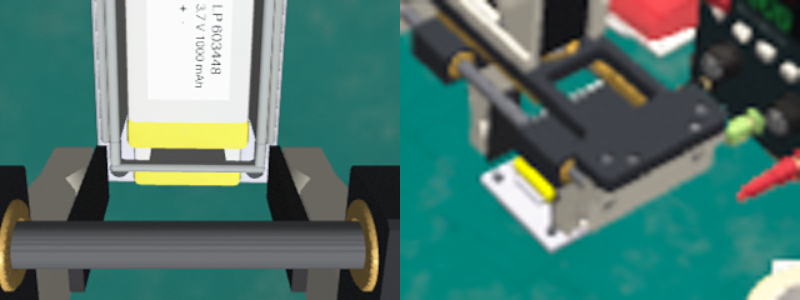

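The fingers now straddle the protruding band, with no contact force at TCP z = 0.019. That confirms the tip height. Closing.

Emit:
apply_moves([
  {"dp": [0,0,0],"yaw": 0},
  {"dp": [0,0,0],"yaw": 0},
  {"dp": [0,0,0],"yaw": 0},
  {"dp": [0,0,0],"yaw": 0},
  {"dp": [0,0,0],"yaw": 0},
], grip=1, squeeze=15)

```text
time_s: 6.28
tcp_pos: [0.5398, -0.2095, 0.0199]
eef_rot: [180.0, -0.0, -5.8]
contact_force: [0.6, -0.5, 0.6]
gripper_width: 0.0338
gripper_force: 15.0
```

Emit:
apply_moves([
  {"dp": [-0.003,0.0003,0],"yaw": 0},
  {"dp": [-0.007,0.0007,0],"yaw": 0},
  {"dp": [-0.011,0.0011,0],"yaw": 0},
  {"dp": [-0.015,0.0015,0],"yaw": 0},
  {"dp": [-0.019,0.0019,0],"yaw": 0},
  {"dp": [-0.023,0.0023,0],"yaw": 0},
  {"dp": [-0.027,0.0027,0],"yaw": 0},
  {"dp": [-0.031,0.0031,0],"yaw": 0},
  {"dp": [-0.035,0.0035,0],"yaw": 0},
  {"dp": [-0.039,0.0039,0],"yaw": 0},
  {"dp": [-0.043,0.0043,0],"yaw": 0},
  {"dp": [-0.047,0.0047,0],"yaw": 0},
  {"dp": [-0.051,0.0051,0],"yaw": 0},
  {"dp": [-0.055,0.0055,0],"yaw": 0},
  {"dp": [-0.06,0.006,0],"yaw": 0},
  {"dp": [-0.066,0.0066,0],"yaw": 0},
  {"dp": [-0.072,0.0072,0],"yaw": 0},
  {"dp": [-0.075,0.0075,0.01],"yaw": 0},
  {"dp": [-0.075,0.0075,0.03],"yaw": 0},
  {"dp": [-0.075,0.0075,0.03],"yaw": 0},
])

```text
time_s: 7.95
tcp_pos: [0.4663, -0.2024, 0.0531]
eef_rot: [180.0, -0.2, -5.7]
contact_force: [0.6, -0.5, -0.4]
gripper_width: 0.0332
gripper_force: 15.0
```

Run:
```python
from h import *
s=get_state(); print(s['tcp_pos'],s['gripper_width'],s['gripper_force'],s['contact_force'])
c=cap("wrist"); np.save('w5.npy',c,allow_pickle=True)
save(c,'w5')
```

```text
[ 0.46628794 -0.20237008  0.05311686] 0.03316388033776153 14.99811664223671 [ 0.62675481 -0.45609097 -0.40769733]
```

View pics/w5.png

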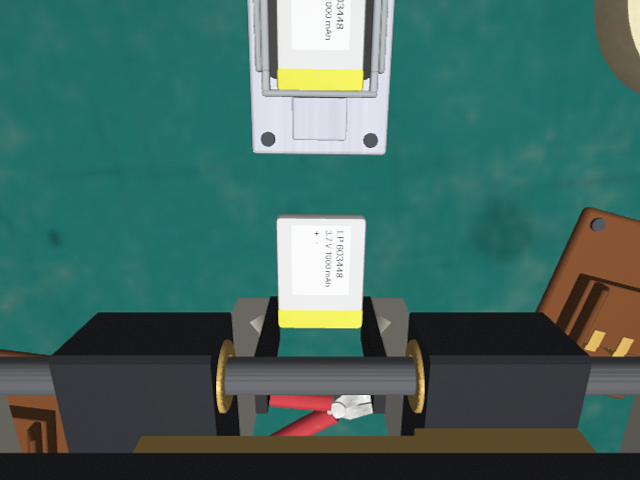

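The cell is out and held, front band in the fingers at (320,319). The magazine's shelf tongue is clear and the remaining cells are in the shaft. I'll check their height and the cell's tilt by depth, and carry the cell to the free bench.

Run:
```python
from h import *
c=np.load('w5.npy',allow_pickle=True).item(); P=pts(c)
print('upper top z',np.nanmedian(P[10:45,295:345,2]),'band',np.nanmedian(P[74:86,290:350,2]))
for v in(222,240,260,280,300,312): print(v,np.nanmedian(P[v,290:350],0).round(4), np.nanmedian(P[v,285:300,2]).round(4),np.nanmedian(P[v,340:355,2]).round(4))
z=np.nanmedian(P[230:300,290:350,2]); print([ray(c,u,v,z).round(4) for u,v in((278,216),(365,216),(280,327),(361,327))])
```

```text
upper top z 0.03383011597263705 band 0.033847801375704784
222 [ 0.5097 -0.2061  0.0595] 0.0592 0.0591
240 [ 0.5028 -0.2052  0.0595] 0.0593 0.0593
260 [ 0.4948 -0.2046  0.0597] 0.0596 0.0593
280 [ 0.4867 -0.2036  0.0597] 0.0595 0.0592
300 [ 0.478  -0.2029  0.0594] 0.0594 0.0595
312 [ 0.4731 -0.2024  0.0597] 0.0596 0.0593
[array([ 0.5135, -0.1911,  0.0596]), array([ 0.5103, -0.2231,  0.0596]), array([ 0.468 , -0.1859,  0.0596]), array([ 0.4647, -0.2183,  0.0596])]
```

Emit:
apply_moves([
  {"dp": [0.01,0.03,0.02],"yaw": -4},
  {"dp": [0.02,0.06,0.02],"yaw": -8},
  {"dp": [0.035,0.09,0.02],"yaw": -12},
  {"dp": [0.05,0.12,0.01],"yaw": -16},
  {"dp": [0.06,0.15,0.0],"yaw": -16},
  {"dp": [0.069,0.176,-0.02],"yaw": -16},
  {"dp": [0.069,0.176,-0.03],"yaw": -16},
  {"dp": [0.069,0.176,-0.035],"yaw": -16},
  {"dp": [0.069,0.176,-0.035],"yaw": -16},
])

```text
time_s: 8.75
tcp_pos: [0.5323, -0.0263, 0.0134]
eef_rot: [179.9, 0.1, -21.8]
contact_force: [-0.6, -0.7, 0.3]
gripper_width: 0.0341
gripper_force: 15.0
```

The upper cells dropped (top at 33.5 mm) and the held cell is level. Lowering to the bench.

Emit:
apply_moves([
  {"dp": [0,0,-0.004],"yaw": 0},
  {"dp": [0,0,-0.008],"yaw": 0},
  {"dp": [0,0,-0.011],"yaw": 0},
  {"dp": [0,0,-0.0125],"yaw": 0},
  {"dp": [0,0,-0.0125],"yaw": 0},
  {"dp": [0,0,-0.0125],"yaw": 0},
])

```text
time_s: 9.25
tcp_pos: [0.5337, -0.0263, 0.0023]
eef_rot: [-180.0, -0.0, -21.8]
contact_force: [1.0, -0.4, 0.3]
gripper_width: 0.0336
gripper_force: 15.0
```

Emit:
apply_moves([
  {"dp": [0,0,0],"yaw": 0},
  {"dp": [0,0,0],"yaw": 0},
  {"dp": [0,0,0],"yaw": 0},
  {"dp": [0,0,0],"yaw": 0},
  {"dp": [0,0,0],"yaw": 0},
  {"dp": [0,0,0],"yaw": 0},
  {"dp": [0,0,0.02],"yaw": 0},
  {"dp": [-0.02,0.008,0.06],"yaw": 0},
  {"dp": [-0.03,0.012,0.1],"yaw": 0},
  {"dp": [-0.03,0.012,0.12],"yaw": 0},
  {"dp": [-0.03,0.012,0.12],"yaw": 0},
  {"dp": [-0.03,0.012,0.12],"yaw": 0},
], grip=-0.3)

```text
time_s: 10.25
tcp_pos: [0.5046, -0.0135, 0.1241]
eef_rot: [-179.8, -0.2, -21.8]
contact_force: [-0.0, -0.7, -0.6]
gripper_width: 0.0568
gripper_force: 0.0
```

```bash
cat > cell.py <<'E'
from h import *
s=get_state(); print(s['tcp_pos'],s['eef_rot'],s['gripper_width'])
c=cap("wrist"); np.save('w6.npy',c,allow_pickle=True); P=pts(c)
hs=cv2.cvtColor(c['image'],cv2.COLOR_RGB2HSV)
W=(hs[...,1]<40)&(hs[...,2]>150); Y=(hs[...,0]>22)&(hs[...,0]<35)&(hs[...,1]>150)
d=np.hypot(P[...,0]-.555,P[...,1]+.035)<.05
m=((W|Y)&d).astype(np.uint8)
k=max(cv2.findContours(m,0,2)[0],key=cv2.contourArea); mm=cv2.drawContours(m*0,[k],-1,1,-1)>0
zt=np.nanmedian(P[...,2][mm]); print('top z',zt)
Q=np.array([ray(c,u,v,zt)[:2] for u,v in k.reshape(-1,2)])*1000
b=cv2.minAreaRect(Q.astype(np.float32)); print(b)
v,u=np.nonzero(Y&mm); print('band',ray(c,u.mean(),v.mean(),zt).round(4))
E
python3 cell.py
```

```text
[ 0.5045875  -0.01347833  0.12412614] [-179.82932604   -0.18902404  -21.76263703] 0.056807674479401576
top z 0.008127762606722155
((558.2196655273438, -35.23466491699219), (34.02012634277344, 37.41263961791992), 68.20128631591797)
band [nan nan nan]cell.py:12: RuntimeWarning: Mean of empty slice.
  v,u=np.nonzero(Y&mm); print('band',ray(c,u.mean(),v.mean(),zt).round(4))
  ret = ret.dtype.type(ret / rcount)
```

```bash
sed -i 's/^k=max/m=cv2.morphologyEx(m,cv2.MORPH_CLOSE,np.ones((7,7)))\nk=max/' cell.py; python3 cell.py
```

```text
[ 0.50367791 -0.01383394  0.1226751 ] [-1.79928998e+02 -5.56110810e-02 -2.17923832e+01] 0.05691123785708657
top z 0.00807177002395626
((554.7803955078125, -34.14179229736328), (33.53038787841797, 45.18146896362305), 67.37271118164062)
band [ 0.5388 -0.0224  0.0081]
```

Emit:
apply_moves([
  {"dp": [0.0507,-0.0195,-0.02],"yaw": -90.2},
  {"dp": [0.0507,-0.0195,-0.02],"yaw": -90.2},
  {"dp": [0.0507,-0.0195,-0.02],"yaw": -90.2},
  {"dp": [0.0507,-0.0195,-0.02],"yaw": -90.2},
  {"dp": [0.0507,-0.0195,-0.02],"yaw": -90.2},
  {"dp": [0.0507,-0.0195,-0.02],"yaw": -90.2},
  {"dp": [0.0507,-0.0195,-0.02],"yaw": -90.2},
  {"dp": [0.0507,-0.0195,-0.02],"yaw": -90.2},
  {"dp": [0.0507,-0.0195,-0.02],"yaw": -90.2},
  {"dp": [0.0507,-0.0195,-0.02],"yaw": -90.2},
  {"dp": [0.0507,-0.0195,-0.02],"yaw": -90.2},
  {"dp": [0.0507,-0.0195,-0.02],"yaw": -90.2},
  {"dp": [0.0507,-0.0195,-0.02],"yaw": -90.2},
  {"dp": [0.0507,-0.0195,-0.06],"yaw": -90.2},
  {"dp": [0.0507,-0.0195,-0.07],"yaw": -90.2},
  {"dp": [0.0507,-0.0195,-0.07],"yaw": -90.2},
], grip=-0.45)

```text
time_s: 11.68
tcp_pos: [0.5511, -0.0344, 0.0481]
eef_rot: [179.6, -0.3, -112.0]
contact_force: [-0.1, -0.3, -0.6]
gripper_width: 0.0634
gripper_force: 0.0
```

```bash
python3 cell.py
```

```text
[ 0.55107061 -0.03440452  0.04810689] [ 179.58761289   -0.28439729 -112.0204828 ] 0.0634489863376421
top z 0.008164968036389886
((553.8775024414062, -35.019535064697266), (34.31267166137695, 45.791500091552734), 67.7157974243164)
band [ 0.5347 -0.0299  0.0082]
```

Emit:
apply_moves([
  {"dp": [0,0,-0.015],"yaw": 0},
  {"dp": [0,0,-0.03],"yaw": 0},
  {"dp": [0,0,-0.042],"yaw": 0},
  {"dp": [0,0,-0.049],"yaw": 0},
  {"dp": [0,0,-0.05],"yaw": 0},
  {"dp": [0,0,-0.05],"yaw": 0},
])

```text
time_s: 12.23
tcp_pos: [0.5547, -0.0335, 0.0026]
eef_rot: [-180.0, -0.0, -112.0]
contact_force: [0.8, -0.7, -0.1]
gripper_width: 0.0635
gripper_force: 0.0
```

Emit:
apply_moves([
  {"dp": [0,0,0],"yaw": 0},
  {"dp": [0,0,0],"yaw": 0},
  {"dp": [0,0,0],"yaw": 0},
  {"dp": [0,0,0],"yaw": 0},
  {"dp": [0,0,0],"yaw": 0},
  {"dp": [0,0,0],"yaw": 0},
], grip=1, squeeze=12)

```text
time_s: 12.73
tcp_pos: [0.5548, -0.0334, 0.0028]
eef_rot: [-180.0, 0.0, -112.0]
contact_force: [-1.5, 1.2, 6.9]
gripper_width: 0.0455
gripper_force: 12.0
```

Emit:
apply_moves([
  {"dp": [0,0,0.015],"yaw": 0},
  {"dp": [0,0,0.035],"yaw": 0},
  {"dp": [0,0,0.055],"yaw": 0},
  {"dp": [0,0,0.06],"yaw": 0},
  {"dp": [0,0,0.06],"yaw": 0},
  {"dp": [0,0,0.06],"yaw": 0},
  {"dp": [-0.004,0.03,0.06],"yaw": 0},
  {"dp": [-0.008,0.06,0.06],"yaw": 0},
  {"dp": [-0.01,0.09,0.06],"yaw": 0},
  {"dp": [-0.012,0.12,0.06],"yaw": 0},
  {"dp": [-0.0135,0.15,0.06],"yaw": 0},
  {"dp": [-0.0135,0.169,0.06],"yaw": 0},
  {"dp": [-0.0135,0.169,0.06],"yaw": 0},
  {"dp": [-0.0135,0.169,0.06],"yaw": 0},
  {"dp": [-0.0135,0.169,0.06],"yaw": 0},
])

```text
time_s: 13.98
tcp_pos: [0.54, 0.135, 0.061]
eef_rot: [179.9, -0.1, -112.0]
contact_force: [-0.8, -0.2, 0.5]
gripper_width: 0.0454
gripper_force: 12.0
```

```bash
sed 's/-.555,P/-.541,P/; s/\[...,1\]+.035/[...,1]-.135/; s/^m=((W|Y)/m=((W|Y)\&(P[...,2]>.05)\&(P[...,2]<.085)/' cell.py > cell2.py; python3 cell2.py
python3 - <<'E'
from h import *
c=np.load('w6.npy',allow_pickle=True).item(); save(c,'w6'); P=pts(c)
E
```

```text
[0.54001436 0.13500243 0.06099732] [ 1.79918260e+02 -9.73175648e-02 -1.11981978e+02] 0.0454353571528694
top z 0.06630377448683955
((539.9751586914062, 133.1019287109375), (34.8400993347168, 45.897972106933594), 67.93080139160156)
band [0.5209 0.1372 0.0663]
```

View pics/w6.png

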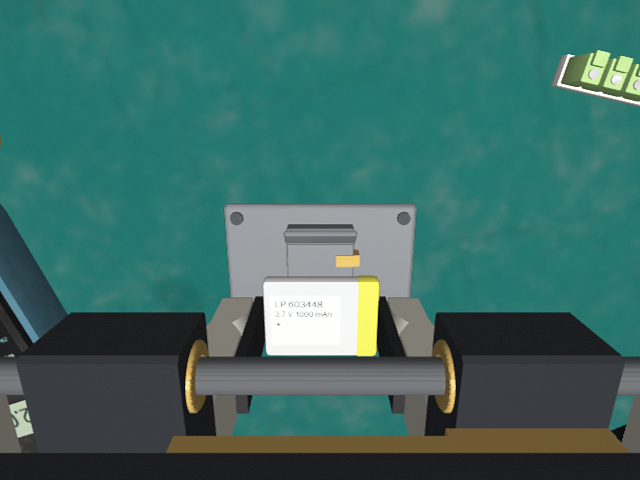

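The front band is at the contacts' end (brass at (348,260), band at (368,315)), and the cell is level above the cradle. I'll check the visible rail's position in this view to take out the calibration bias.

Run:
```python
from h import *
c=np.load('w6.npy',allow_pickle=True).item(); P=pts(c)
z=P[...,2]; m=(z>.027)&(z<.036); m[:215]=0;m[285:]=0;m[:,:270]=0;m[:,375:]=0
print('rail',P[m].mean(0).round(4),m.sum(), np.argwhere(m).min(0),np.argwhere(m).max(0))
c0=np.load('wc.npy',allow_pickle=True).item()
e=np.array([[np.cos(np.radians(-22)),np.sin(np.radians(-22))],[np.sin(np.radians(22)),np.cos(np.radians(22))]])
o=np.array([.5412,.1348])
for n,q in(('rail now',P[m].mean(0)[:2]),('rail then',np.array([.5322,.1119])),('cell',np.array([.5400,.1331])),('tcp',np.array([.54,.135]))): print(n,(e@(q-o)*1000).round(1))
# plate corners far edge: holes / plate extent along x
m=(z>.004)&(z<.009); m[:200]=0;m[300:]=0;m[:,:215]=0;m[:,425:]=0
q=(P[m][:,:2]-o)@e.T*1000; print('plate',np.percentile(q,[.5,99.5],0).round(1))
```

```text
rail [0.5317 0.1112 0.03  ] 691 [231 284] [241 356]
rail now [  0.1 -25.5]
rail then [  0.2 -24.6]
cell [-0.5 -2. ]
tcp [-1.2 -0.3]
plate [[-49.1 -35.2]
 [ 49.3  16.2]]
```

Emit:
apply_moves([
  {"dp": [0.001,0.0012,0],"yaw": 0},
  {"dp": [0.001,0.0012,-0.008],"yaw": 0},
  {"dp": [0.001,0.0012,-0.016],"yaw": 0},
  {"dp": [0.001,0.0012,-0.022],"yaw": 0},
  {"dp": [0.001,0.0012,-0.026],"yaw": 0},
  {"dp": [0.001,0.0012,-0.029],"yaw": 0},
  {"dp": [0.001,0.0012,-0.032],"yaw": 0},
  {"dp": [0.001,0.0012,-0.035],"yaw": 0},
  {"dp": [0.001,0.0012,-0.038],"yaw": 0},
  {"dp": [0.001,0.0012,-0.038],"yaw": 0},
])

```text
time_s: 14.87
tcp_pos: [0.5416, 0.1366, 0.0236]
eef_rot: [180.0, -0.0, -112.0]
contact_force: [-1.2, 0.6, -0.8]
gripper_width: 0.0458
gripper_force: 12.0
```

Emit:
apply_moves([
  {"dp": [0,0,-0.002],"yaw": 0},
  {"dp": [0,0,-0.004],"yaw": 0},
  {"dp": [0,0,-0.0055],"yaw": 0},
  {"dp": [0,0,-0.0055],"yaw": 0},
  {"dp": [0,0,-0.0055],"yaw": 0},
])

```text
time_s: 15.28
tcp_pos: [0.5419, 0.1367, 0.0188]
eef_rot: [-180.0, 0.0, -112.0]
contact_force: [-0.8, 0.6, 1.9]
gripper_width: 0.0458
gripper_force: 12.0
```

```bash
sed -i 's/>.05)/>.018)/;s/<.085/<.032/' cell2.py; python3 cell2.py; python3 -c "
from h import *
print(get_state()['contact_force'])"
```

```text
[0.54190842 0.13673411 0.01883506] [-1.79990473e+02  1.01506824e-02 -1.11983522e+02] 0.045770646674783776
top z 0.024200055710228457
((541.6132202148438, 133.95062255859375), (36.202938079833984, 45.885807037353516), 67.22392272949219)
band [0.5226 0.1385 0.0242]
[-0.81177396  0.4879196   2.51566066]
```

The cell's underside is at about 16.2 mm, so it is on the floor. Releasing and rising.

Emit:
apply_moves([
  {"dp": [0,0,0],"yaw": 0},
  {"dp": [0,0,0],"yaw": 0},
  {"dp": [0,0,0],"yaw": 0},
  {"dp": [0,0,0],"yaw": 0},
  {"dp": [0,0,0],"yaw": 0},
  {"dp": [0,0,0],"yaw": 0},
  {"dp": [0,0,0.02],"yaw": 0},
  {"dp": [0,0,0.05],"yaw": 0},
  {"dp": [0.01,0.03,0.08],"yaw": 0},
  {"dp": [0.02,0.05,0.12],"yaw": 0},
  {"dp": [0.02,0.05,0.14],"yaw": 0},
  {"dp": [0.02,0.05,0.14],"yaw": 0},
  {"dp": [0.02,0.05,0.14],"yaw": 0},
], grip=-0.4)

```text
time_s: 16.42
tcp_pos: [0.5626, 0.1876, 0.1604]
eef_rot: [-179.9, 0.2, -112.0]
contact_force: [-0.5, -0.8, -0.7]
gripper_width: 0.0617
gripper_force: 0.0
```

```bash
python3 cell2.py
python3 - <<'E'
from h import *
c=np.load('w6.npy',allow_pickle=True).item(); P=pts(c); z=P[...,2]
o=np.array([.5412,.1348]); a=np.radians(22); e=np.array([[np.cos(a),-np.sin(a)],[np.sin(a),np.cos(a)]])
q=(P[...,:2]-o)@e.T*1000; near=(abs(q[...,0])<60)&(abs(q[...,1])<45)
for lo,hi,n in((.004,.009,'plate'),(.028,.034,'rails'),(.021,.027,'cell')):
    m=near&(z>lo)&(z<hi); 
    if n=='cell': m&=abs(q[...,1])<19
    print(n,np.percentile(q[m],[1,99],0).round(1).tolist(),m.sum())
m=near&(z>.021)&(z<.027)&(abs(q[...,1])<15); A=np.c_[q[m]/1000,np.ones(m.sum())]; print('tilt',np.linalg.lstsq(A,z[m],rcond=None)[0])
E
```

```text
[0.56259359 0.1876057  0.16037053] [-1.79899236e+02  1.74106532e-01 -1.11962141e+02] 0.061713225405238735
top z 0.024043304576130964
((543.00390625, 135.11512756347656), (39.841773986816406, 44.75197219848633), 65.77656555175781)
band [0.525  0.1419 0.024 ]
plate [[-48.9, -34.4], [49.0, 34.5]] 8276
rails [[-16.4, -27.7], [16.7, 27.0]] 732
cell [[-21.8, -15.0], [23.5, 18.3]] 3432
tilt [-0.00397089  0.00596212  0.02412924]
```

The cell is flat, with its top at 24 mm. It is centred to about 1 mm, front end at the contacts, and the gripper is clear. Handing in.

```bash
python3 -c "
from plant import r
print(r.close_job())"
```

```text
the job is handed in; nothing more can be done
None
```

The job is handed in (the call gave no verdict): by my last measurements the cell lies flat and let go in the grey cradle, about 1 mm off centre with its front end at the contacts, and the other two cells dropped and stayed in the magazine; on the way the fingers once closed on the magazine's front bar, because the fingertips are level with the TCP, not 22 mm ahead as stated.

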